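# Hold the long tweezers at the marked tip gap

## Robot

A 6-joint arm with a two-finger parallel gripper is mounted at the origin on a cart in front of the work surface, level with it; the furniture and walls round the work are solid. World frame = base frame: x ahead of the robot, y to its left, z up, the work surface at z = 0. Lengths are in m, angles in rad, forces in N, time in s.
With the tool pointing down it reaches from about 0.375 to 0.9 m from the base axis. Payload 3.1 kg.
Tool frame: the origin (TCP) lies midway between the tips of the shut fingers; the grasp point (between the pads) lies 19 mm behind it; z points along the fingers, y is the direction in which the jaws open and shut (so a half turn about z gives the same grasp; the last joint's range is limited). The gripper opens to 85 mm and grips with 20 to 120 N. Pads are 22 mm wide; open, the fingers measure 114 mm over their backs; the gripper's body (76 mm by 85 mm) begins 54 mm behind the grasp point. The pads swing forward as they close: fully open they stand 13 mm farther back than shut.
Start: joints at [1.157, 0.527, 1.433, -0, 1.181, -0.178], TCP at [0.146, 0.608, 0.231] pointing down, gripper open.
Joint ranges: [-3.08, 3.08], [-0.75, 2.2], [0.22, 2.44], [-1.43, 4.57], [0, 2.65], [-2.85, 2.85]. Speed limits (rad/s): [2.79, 2.79, 3.14, 3.14, 3.14, 3.14].

## Interface

Orientations are given as a unit quaternion [x, y, z, w].
In Python, from station import manip gives the robot as it stands.
- The arm moves only by the tool servo_tool, never from a script. Its argument "increments" is a list of rows, each an object with "hand": the closure, from 0 (fully open) to 1 (shut); "travel": the shift along the tool's x, y, z in mm, a list of three; "yaw": the turn about the tool's z in degrees. A call has 1 to 20 rows; each row shifts and turns the commanded pose from where the row before left it, along the tool's axes as they then stand; what a row does not reach is not made up. A row lasts 1/10 s, in which the tool goes at most 50 mm and 8.59 degrees, less where a joint would pass 70% of its speed; a pose out of reach is approached as far as the arm can. A call with a gripper value outside its range is refused whole. The fingers move at their own pace and stop on an object; "newtons" is the grip in N (left out, the last holds). Time passes only in rows, so rows that do not move let the fingers close. It gives the time, the measured TCP pose, the force and the opening at its end, in the units of the state.
- manip.sense(): the state, without advancing time (a new reading comes with each control period).
- manip.snapshot(name): name is "scene" or "top" or "wrist"; returns a dict with "pixels" (384x512x3 uint8, blue, green, red), "fx", "fy", "cx", "cy" (pixels), "R" (3x3) and "t" (3): a world point X has camera coordinates R X + t. Camera axes: x right, y down, z forward; pixel columns grow to the right and rows downward; lengths in m; the calibration is good to about 2 mm. A picture is of the moment at which its call begins. There is no depth.
- manip.sign_off(): hands the job in, once; it reports no verdict.
The state is a dict: "t": time; "q": joint angles; "qd": joint speeds; "tau": joint torques, N m; "tcp_pos": TCP position; "tool_rot": TCP orientation; "force": force on the tool from outside, world axes, zero at the start; "ft_torque": the same for the moment, N m; "finger_gap": opening from 0.0 (shut) to 1.0 (fully open).
Only numpy, scipy, OpenCV 4.12 (cv2) and the standard library are available. Lean on these libraries where they do the work, as an engineer would, in place of code of your own. Each camera call takes 0.05 s, during which the arm holds its last target.

## Task

Pick up the longest of the three sprung steel tweezers by its two ribbed thumb pads and squeeze it until the gap between its tips is the 20 mm marked by the two ridges of the small steel gap gauge, never squeezing the tips shut. Hold it level just above the gauge (a centimetre or two clear, not touching), each tip over the middle of its ridge, and keep that gap steady for a couple of seconds; the program finishes while still holding the tweezers there. Leave the two shorter tweezers, the eraser, the stylus case and the marker pen where they lie.

Things in the scene. Friction and masses are not known exactly. Their poses are not given: they have to be found in the camera images.
- tweezers_long: The longest of three look-alike steel sprung tweezers, 160 mm long, lying on its side, arms opening level with the desk. Origin: underside, on the centre line midway between the ribbed thumb pads; x to the tips (65 mm ahead), y across (squeezing direction), z up. Arms hinge 85 mm behind the origin. About 70 g, balanced some 6 mm behind the origin; tip gap at rest 50 mm.
- tweezers_medium: The middle one of three look-alike steel sprung tweezers, 132 mm long, lying on its side, arms opening level with the desk. Origin: underside, on the centre line midway between the ribbed thumb pads; x to the tips (52 mm ahead), y across (squeezing direction), z up. Arms hinge 70 mm behind the origin. Same thumb pads. To be left alone.
- tweezers_short: The shortest of three look-alike steel sprung tweezers, 105 mm long, lying on its side, arms opening level with the desk. Origin: underside, on the centre line midway between the ribbed thumb pads; x to the tips (40 mm ahead), y across (squeezing direction), z up. Arms hinge 55 mm behind the origin. Same thumb pads. To be left alone.
- tweezers_long_left (a joint): how far each arm of the longest tweezers is squeezed from rest, in rad (both arms move alike): 0 at rest (tip gap 50 mm), 0.10 at the marked gap (20 mm); the tip gap shrinks by 3 mm per 0.01 rad, the width over the pads by 1.7 mm per 0.01 rad; 0.16 is the stop (tips 2 mm apart)
- tweezers_long_left_tip (a point): front end of the left (+y) arm of the longest tweezers, on the inner face; the gap is the distance between the two tip points; the tip steel reaches from 5.5 to 12.5 mm above the underside
- tweezers_long_right_tip (a point): front end of the right (-y) arm of the longest tweezers, on the inner face
- tweezers_long_left_pad (a point): middle of the outer face of the left thumb pad of the longest tweezers, 9 mm up. Pads are flat plates 26 mm long, 18 mm high from the underside; outer faces 47 mm apart at rest (each turned 0.10 rad, wider to the front), parallel and 30 mm apart at the marked gap: 1 mm less at the pads is 1.76 mm less at the tips
- tweezers_long_right_pad (a point): the same for the right (-y) thumb pad; the springs push back on each pad with about 3 N at rest and 6 N at the marked gap
- tweezers_long_tip_mid (a point): point midway between the two tips of the longest tweezers, 65 mm ahead of the tweezers' origin along x and 9 mm above its underside
- tweezers_long_rear (a point): rear end of the bow of the longest tweezers, on its underside, 95 mm behind the origin
- gap_gauge: small steel setting plate fixed on the desk, 60 x 64 x 8 mm, with two low dark ridges on top: each 30 mm long along x, 3 mm wide, 3 mm high (tops 11 mm above the desk), their inner faces 20 mm apart. Origin on the desk under the middle of the plate, midway between the ridges; x along the ridges (away from the robot), y from ridge to ridge, z up
- eraser: eraser with a sleeve, 21 x 45 x 13 mm, bystander; origin under its middle
- stylus_case: flat slide-lid case, 28 x 88 x 18 mm, bystander; origin under its middle
- marker_cab: marker pen, 18 x 132 x 20 mm, bystander; origin under its middle

How it is judged:
By the outcome, as a careful person would: the job done as asked, in the order asked, and still so for the second after the job is handed in, while the arm keeps its last pose, push and grip.
It also fails if it takes over 50 s, if anything falls off the work surface, if the arm or the gripper's body presses on something with over 40 N, if the wrist force passes 120 N, or if a joint passes its speed limit or range.

## Working session

There is one attempt and no reset: what is moved stays moved. The work goes in short steps, Python scripts to look and compute and a tool call to move; the robot and the scene stay as the last step left them, time stands still between calls to the robot, and variables do not carry over. Pictures are saved under pics/ and viewed, and the job is handed in when it is done.

Besides the shell and the picture viewer there is one more tool, called after ">>>" by a JSON object that holds its "name" and its "arguments". servo_tool: Moves the arm, as the interface text tells. Its arguments: {"type":"object","properties":{"increments":{"type":"array","items":{"type":"object","properties":{"hand":{"type":"number"},"travel":{"type":"array","items":{"type":"number"}},"yaw":{"type":"number"}}}},"newtons":{"type":"number"}},"required":["increments"]}

```bash
mkdir -p pics; ls
python3 - <<'E'
from station import manip
import cv2,json
s=manip.sense(); print({k:s[k] for k in('t','tcp_pos','tool_rot','finger_gap','q')})
for n in('scene','top'):
    d=manip.snapshot(n); cv2.imwrite(f'pics/{n}0.png',d['pixels'])
    print(n,d['fx'],d['cx'],d['cy'],d['R'],d['t'])
E
```

```text
pics
{'t': 0.0, 'tcp_pos': array([0.1456739 , 0.60702632, 0.23030291]), 'tool_rot': array([ 1.17614549e-01,  9.93058691e-01, -1.07255420e-03, -3.22008241e-04]), 'finger_gap': 1.004578982464394, 'q': array([ 1.15651503e+00,  5.28494286e-01,  1.43394457e+00, -1.14510941e-05,
        1.18139347e+00, -1.78501959e-01])}
scene 361.54889082616415 253.88302172758574 189.85261073262805 [[ 0.80216661 -0.59707947  0.00498303]
 [-0.36943808 -0.50285574 -0.78144201]
 [ 0.46908872  0.62500577 -0.62395798]] [-0.56960494  0.14315528  0.86395482]
top 396.16198275760735 258.8706682080345 191.12079141765074 [[-0.03344239 -0.9994397  -0.00137495]
 [-0.97322289  0.03287812 -0.22749996]
 [ 0.2274177  -0.00627001 -0.97377712]] [-0.18859535  0.55388677  0.92133086]
```

View pics/scene0.png

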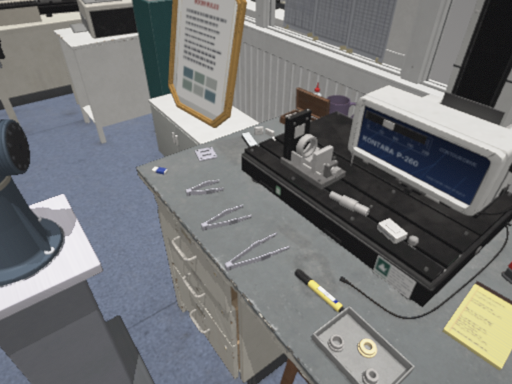

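View pics/top0.png

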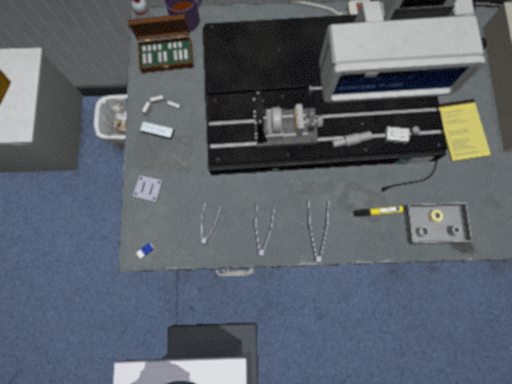

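```bash
cat > h.py <<'E'
import numpy as np,cv2
def ray(d,u,v,z):
    R=np.array(d['R']);t=np.array(d['t']);C=-R.T@t
    k=R.T@np.array([(u-d['cx'])/d['fx'],(v-d['cy'])/d['fy'],1]);return C+k*(z-C[2])/k[2]
def proj(d,X):
    c=np.array(d['R'])@np.array(X)+np.array(d['t']);return np.array([d['cx']+d['fx']*c[0]/c[2],d['cy']+d['fy']*c[1]/c[2]])
E
python3 - <<'E'
from station import manip
import cv2,pickle
from h import *
d=manip.snapshot('top');pickle.dump(d,open('top.pkl','wb'))
im=d['pixels']
cv2.imwrite('pics/c1.png',cv2.resize(im[190:275,290:350],None,fx=7,fy=7,interpolation=cv2.INTER_CUBIC))
cv2.imwrite('pics/c2.png',cv2.resize(im[165:215,120:180],None,fx=10,fy=10,interpolation=cv2.INTER_CUBIC))
for u,v in[(318,260),(309,202),(327,202),(148,188),(261,253),(204,241)]:print(u,v,ray(d,u,v,.01))
E
```

```text
318 260 [ 0.37640451 -0.3505581   0.01      ]
309 202 [ 0.52623953 -0.33715841  0.01      ]
327 202 [ 0.52465648 -0.38407319  0.01      ]
148 188 [0.57806064 0.08387022 0.01      ]
261 253 [ 0.39871339 -0.20745334  0.01      ]
204 241 [ 0.43390438 -0.06317225  0.01      ]
```

View pics/c1.png

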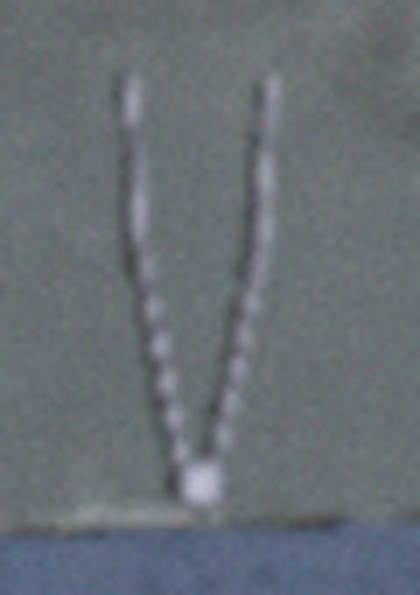

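View pics/c2.png

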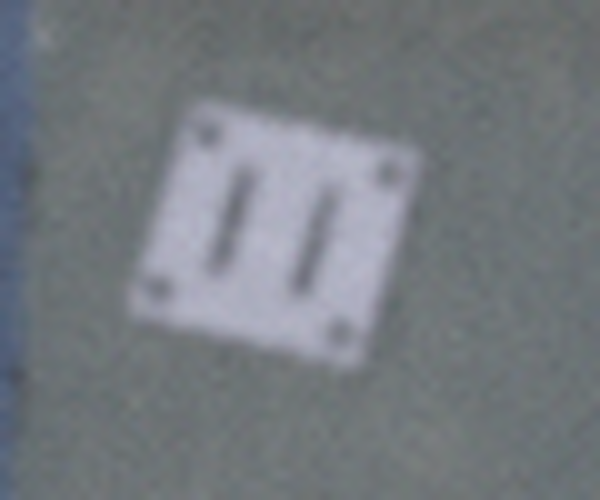

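Run:
```python
import pickle
from h import *
from scipy.spatial.transform import Rotation as Rn
from station import manip
d=pickle.load(open('top.pkl','rb'))
f=lambda x,y,s,u0,v0:((x+.5)/s-.5+u0,(y+.5)/s-.5+v0)
P=[ray(d,*f(x,y,7,290,190),z) for x,y,z in[(202,503,.009),(131,75,.009),(272,75,.009),(202,485,.018)]]
for p in P:print(p)
m=(P[1]+P[2])/2;v=m-P[0];L=np.linalg.norm(v[:2]);print('len',L,'gap',np.linalg.norm(P[1]-P[2]),'yaw',np.degrees(np.arctan2(v[1],v[0])),'origin',P[0]+v*95/160)
G=[ray(d,*f(x,y,10,120,165),.011) for x,y in[(245,172),(217,272),(333,188),(302,294)]]
for g in G:print(g)
a=(G[0]-G[1]+G[2]-G[3]);print('c',sum(G)/4,np.degrees(np.arctan2(a[1],a[0])),'sep',np.linalg.norm((G[0]+G[1]-G[2]-G[3])/2))
C=[ray(d,*f(x,y,10,120,165),.008) for x,y in[(192,96),(426,150),(362,372),(126,318)]]
for g in C:print(g)
print('platec',sum(C)/4)
a=C[0]-C[3]+C[1]-C[2];print(np.degrees(np.arctan2(a[1],a[0])))
a=C[0]-C[1]+C[3]-C[2];print(np.degrees(np.arctan2(a[1],a[0])))
s=manip.sense();print(s['t'],Rn.from_quat(s['tool_rot']).as_matrix())
```

```text
[ 0.37286976 -0.35154669  0.009     ]
[ 0.53106785 -0.33571178  0.009     ]
[ 0.52929249 -0.38831616  0.009     ]
[ 0.3787682  -0.35063907  0.018     ]
len 0.15765826593080604 gap 0.05263432851829615 yaw -3.806794321058832 origin [ 0.46627282 -0.35776164  0.009     ]
[0.59515581 0.09452302 0.011     ]
[0.56827062 0.10098693 0.011     ]
[0.59000863 0.0711869  0.011     ]
[0.56159188 0.07852075 0.011     ]
c [0.57875673 0.0863044  0.011     ] -14.009212980564017 sep 0.023652184241371516
[0.61733818 0.11016513 0.008     ]
[0.60037031 0.04763949 0.008     ]
[0.54082126 0.06304848 0.008     ]
[0.55739158 0.12533408 0.008     ]
platec [0.57898033 0.08654679 0.008     ]
-14.353510682979854
74.959265488308
0.15 [[-9.72326892e-01  2.33623605e-01 -6.52818301e-04]
 [ 2.33624366e-01  9.72325645e-01 -1.57954468e-03]
 [ 2.65733053e-04 -1.68834803e-03 -9.99998539e-01]]
```

>>> {"name": "servo_tool", "arguments": {"increments": [{"hand": 0, "travel": [-14, -13, 0], "yaw": 0}, {"hand": 0, "travel": [-29, -27, 0], "yaw": 0}, {"hand": 0, "travel": [-29, -27, 0], "yaw": 0}, {"hand": 0, "travel": [-29, -27, 0], "yaw": 0}, {"hand": 0, "travel": [-29, -27, 0], "yaw": 0}, {"hand": 0, "travel": [-29, -27, 0], "yaw": 0}, {"hand": 0, "travel": [-29, -27, 0], "yaw": 0}, {"hand": 0, "travel": [-29, -27, 0], "yaw": 0}, {"hand": 0, "travel": [-29, -27, 0], "yaw": 0}, {"hand": 0, "travel": [-29, -27, 0], "yaw": 0}, {"hand": 0, "travel": [-29, -27, 0], "yaw": 0}, {"hand": 0, "travel": [-29, -27, 0], "yaw": 0}, {"hand": 0, "travel": [-29, -27, 0], "yaw": 0}, {"hand": 0, "travel": [-29, -27, 0], "yaw": 0}, {"hand": 0, "travel": [-14, -13, 0], "yaw": 0}]}}

```text
t: 1.65
tcp_pos: [0.4536, 0.144, 0.2313]
tool_rot: [0.119, 0.993, -0.0, 0.001]
force: [-0.2, -0.0, -0.4]
finger_gap: 1.001
```

>>> {"name": "servo_tool", "arguments": {"increments": [{"hand": 0, "travel": [-5, -20, 0], "yaw": 0}, {"hand": 0, "travel": [-10, -38, 0], "yaw": 0}, {"hand": 0, "travel": [-10, -38, 0], "yaw": 0}, {"hand": 0, "travel": [-10, -38, 0], "yaw": 0}, {"hand": 0, "travel": [-10, -38, 0], "yaw": 0}, {"hand": 0, "travel": [-10, -38, 0], "yaw": 0}, {"hand": 0, "travel": [-10, -38, 0], "yaw": 0}, {"hand": 0, "travel": [-10, -38, 0], "yaw": 0}, {"hand": 0, "travel": [-10, -38, 0], "yaw": 0}, {"hand": 0, "travel": [-10, -38, 0], "yaw": 0}, {"hand": 0, "travel": [-10, -38, 0], "yaw": 0}, {"hand": 0, "travel": [-10, -38, 0], "yaw": 0}, {"hand": 0, "travel": [-10, -38, 0], "yaw": 0}, {"hand": 0, "travel": [-5, -20, 0], "yaw": -4.8}, {"hand": 0, "travel": [0, 0, 0], "yaw": -4.9}, {"hand": 0, "travel": [0, 0, 0], "yaw": 0}, {"hand": 0, "travel": [0, 0, 0], "yaw": 0}]}}

```text
t: 3.35
tcp_pos: [0.4619, -0.3656, 0.2309]
tool_rot: [0.034, 0.999, 0.0, -0.0]
force: [0.4, 0.3, 0.8]
finger_gap: 0.999
```

Run:
```python
from station import manip
import cv2,pickle
from h import *
d=manip.snapshot('wrist');pickle.dump(d,open('w1.pkl','wb'));cv2.imwrite('pics/w1.png',d['pixels'])
d=manip.snapshot('top');cv2.imwrite('pics/t1.png',d['pixels'])
s=manip.sense();print(s['t'],s['tcp_pos'],s['tool_rot'],s['finger_gap'],s['q'])
```

```text
3.45 [ 0.46216823 -0.36536702  0.23121833] [ 3.34745949e-02  9.99439519e-01  2.41744913e-04 -2.03293221e-04] 0.9990741871417469 [-8.58508407e-01  4.79340710e-01  1.52474211e+00  3.23849204e-05
  1.13814088e+00 -2.36235662e+00]
```

View pics/w1.png

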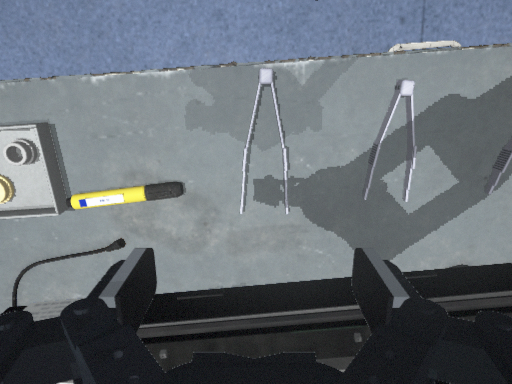

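Run:
```python
import pickle
from h import *
d=pickle.load(open('w1.pkl','rb'));im=d['pixels']
print(-np.array(d['R']).T@d['t'],np.array(d['R'])[2],d['fx'])
cv2.imwrite('pics/w1c.png',cv2.resize(im[60:225,225:305],None,fx=3.6,fy=3.6,interpolation=cv2.INTER_CUBIC))
```

```text
[ 0.38812327 -0.36077089  0.37321167] [ 0.29460502 -0.02032756 -0.95540288] 337.0199975116322
```

View pics/w1c.png

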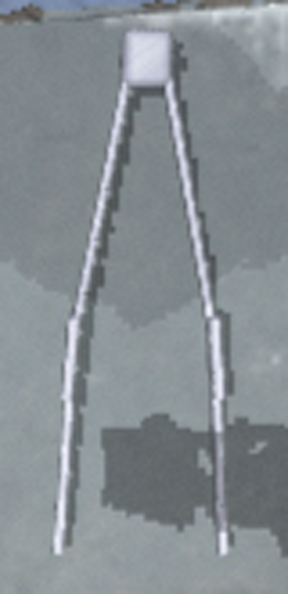

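View pics/t1.png

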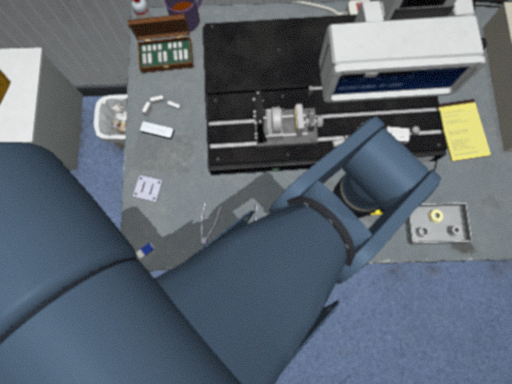

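Run:
```python
import pickle
from h import *
d=pickle.load(open('w1.pkl','rb'))
s=3.6
f=lambda x,y:((x+.5)/s-.5+225,(y+.5)/s-.5+60)
r=lambda x,y,z:ray(d,*f(x,y),z)
T=[r(59,550,.0125),r(222.5,550,.0125)]
B=r(147.5,30,.018)
m=(T[0]+T[1])/2;v=m-B;print(T,B,'len',np.linalg.norm(v[:2]),'gap',np.linalg.norm(T[0]-T[1]),'yaw',np.degrees(np.arctan2(v[1],v[0])))
u=v[:2]/np.linalg.norm(v[:2]);print('origin',m[:2]-.065*u,B[:2]+.095*u)
p=[r(75,317,.018),r(214,317,.018),r(67,402,.018),r(220,402,.018)]
print('pads',p,sum(p)/4)
```

```text
[array([ 0.52724036, -0.38493447,  0.0125    ]), array([ 0.53089345, -0.33303005,  0.0125    ])] [ 0.37370886 -0.34773938  0.018     ] len 0.15576432238148322 gap 0.05203282559464658 yaw -4.139140733400703
origin [ 0.46423644 -0.35429064] [ 0.46846107 -0.35459636]
pads [array([ 0.45200413, -0.37387339,  0.018     ]), array([ 0.45488422, -0.3329061 ,  0.018     ]), array([ 0.47764101, -0.37828042,  0.018     ]), array([ 0.48088005, -0.3322255 ,  0.018     ])] [ 0.46635235 -0.35432135  0.018     ]
```

>>> {"name": "servo_tool", "arguments": {"increments": [{"hand": 0, "travel": [-1.5, 5, 15], "yaw": 0}, {"hand": 0, "travel": [-1.8, 5.2, 30], "yaw": 0}, {"hand": 0, "travel": [0, 0, 40], "yaw": 0}, {"hand": 0, "travel": [0, 0, 40], "yaw": 0}, {"hand": 0, "travel": [0, 0, 30], "yaw": 0}, {"hand": 0, "travel": [0, 0, 15], "yaw": 0}, {"hand": 0, "travel": [0, 0, 0], "yaw": 0}, {"hand": 0, "travel": [0, 0, 0], "yaw": 0}]}}

```text
t: 4.25
tcp_pos: [0.4666, -0.3559, 0.0617]
tool_rot: [0.033, 0.999, -0.0, 0.0]
force: [1.2, -0.1, 0.7]
finger_gap: 1.0
```

Run:
```python
from station import manip
import cv2,pickle
from h import *
d=manip.snapshot('wrist');pickle.dump(d,open('w2.pkl','wb'));cv2.imwrite('pics/w2.png',cv2.resize(d['pixels'],None,fx=1.5,fy=1.5,interpolation=cv2.INTER_CUBIC))
s=manip.sense();print(s['t'],s['tcp_pos'],s['tool_rot'],s['finger_gap'])
```

```text
4.3 [ 0.46694478 -0.35651329  0.06235497] [ 3.31389594e-02  9.99450252e-01 -7.21925615e-04  6.93987639e-04] 0.9992240565867232
```

View pics/w2.png

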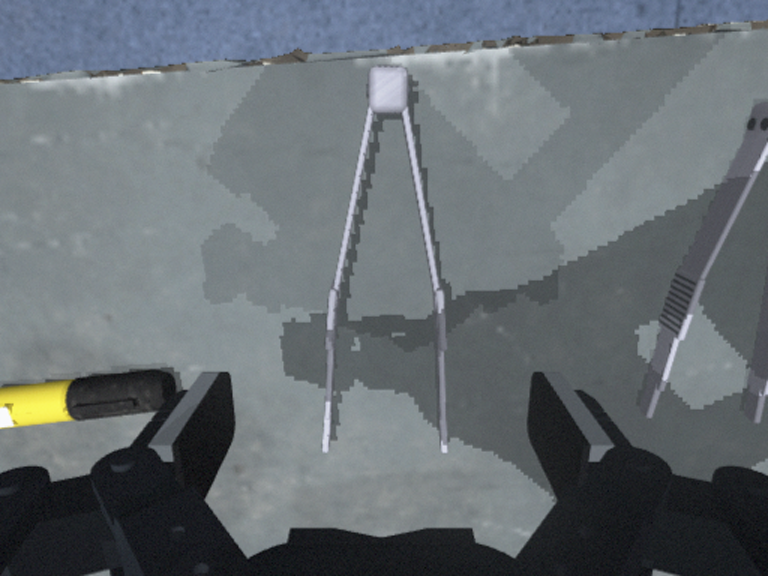

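Run:
```python
import pickle
from h import *
d=pickle.load(open('w2.pkl','rb'))
s=1.5
r=lambda x,y,z:ray(d,(x+.5)/s-.5,(y+.5)/s-.5,z)
T=[r(326,450,.0125),r(444.5,451,.0125)]
B=r(389,66,.018)
m=(T[0]+T[1])/2;v=m-B;print(T,B,'len',np.linalg.norm(v[:2]),'gap',np.linalg.norm(T[0]-T[1]),'yaw',np.degrees(np.arctan2(v[1],v[0])))
u=v[:2]/np.linalg.norm(v[:2]);print('origin',m[:2]-.065*u,B[:2]+.095*u)
p=[r(334,291,.018),r(438.5,291,.018),r(331,349,.018),r(442,350,.018)]
print('pads',p,sum(p)/4)
print('marker',r(177,385,.01),r(177,385,.0))
for x in (.455,.467,.479):
  for y in(-.4135,-.3,-.3565): print(x,y,proj(d,[x,y,.075])*s,proj(d,[x,y,0])*s)
```

```text
[array([ 0.5274146 , -0.38470453,  0.0125    ]), array([ 0.531466  , -0.33250572,  0.0125    ])] [ 0.37344555 -0.34714107  0.018     ] len 0.1564154301730194 gap 0.05235579007882274 yaw -4.203112612345538
origin [ 0.46461512 -0.35384112] [ 0.46819005 -0.35410384]
pads [array([ 0.45228935, -0.37346344,  0.018     ]), array([ 0.45503248, -0.33312726,  0.018     ]), array([ 0.47659881, -0.37700231,  0.018     ]), array([ 0.48005445, -0.33258172,  0.018     ])] [ 0.46599378 -0.35404368  0.018     ]
marker [ 0.4925069  -0.44559957  0.01      ] [ 0.49765906 -0.45047387  0.        ]
0.455 -0.4135 [175.54611451 371.95754938] [244.1542547  289.65109447]
0.455 -0.3 [579.73988138 346.98548984] [512.57745146 272.1943587 ]
0.455 -0.3565 [376.84131175 359.52104971] [378.21092337 280.93280234]
0.467 -0.4135 [183.33573553 409.2885184 ] [248.26783003 316.05285629]
0.467 -0.3 [577.70236921 385.54634875] [512.3215152  299.17358495]
0.467 -0.3565 [379.77718769 397.46209627] [380.15427166 307.62219556]
0.479 -0.4135 [190.75678305 444.85313623] [252.24970795 341.60935743]
0.479 -0.3 [575.7628135  422.25333615] [512.07386148 325.27971741]
0.479 -0.3565 [382.57303736 433.59354896] [382.0350668  333.45250149]
```

>>> {"name": "servo_tool", "arguments": {"increments": [{"hand": 0, "travel": [1, 2.2, 6], "yaw": 0.3}, {"hand": 0, "travel": [0, 0, 14], "yaw": 0}, {"hand": 0, "travel": [0, 0, 14], "yaw": 0}, {"hand": 0, "travel": [0, 0, 12], "yaw": 0}, {"hand": 0, "travel": [0, 0, 8], "yaw": 0}, {"hand": 0, "travel": [0, 0, 4], "yaw": 0}, {"hand": 0.3, "travel": [0, 0, 0], "yaw": 0}, {"hand": 0.36, "travel": [0, 0, 0], "yaw": 0}, {"hand": 0.36, "travel": [0, 0, 0], "yaw": 0}, {"hand": 0.36, "travel": [0, 0, 0], "yaw": 0}], "newtons": 20}}

```text
t: 5.3
tcp_pos: [0.4656, -0.3542, 0.0038]
tool_rot: [0.036, 0.999, -0.0, 0.0]
force: [-0.7, -1.0, 0.2]
finger_gap: 0.639
```

```bash
cat > look.py <<'E'
from station import manip
import cv2,pickle,sys
from h import *
n=sys.argv[1];cam=sys.argv[2] if len(sys.argv)>2 else 'wrist'
d=manip.snapshot(cam);pickle.dump(d,open(n+'.pkl','wb'));cv2.imwrite(f'pics/{n}.png',cv2.resize(d['pixels'],None,fx=1.5,fy=1.5,interpolation=cv2.INTER_CUBIC))
s=manip.sense();print(s['t'],s['tcp_pos'],s['tool_rot'],s['finger_gap'],s['force'])
E
python3 look.py w3
```

```text
5.35 [ 0.46554726 -0.35417594  0.00379157] [ 3.58907179e-02  9.99355609e-01 -3.36872691e-04  3.29674316e-04] 0.6406341129802274 [-0.01413516  0.60090307 -0.36249973]
```

View pics/w3.png

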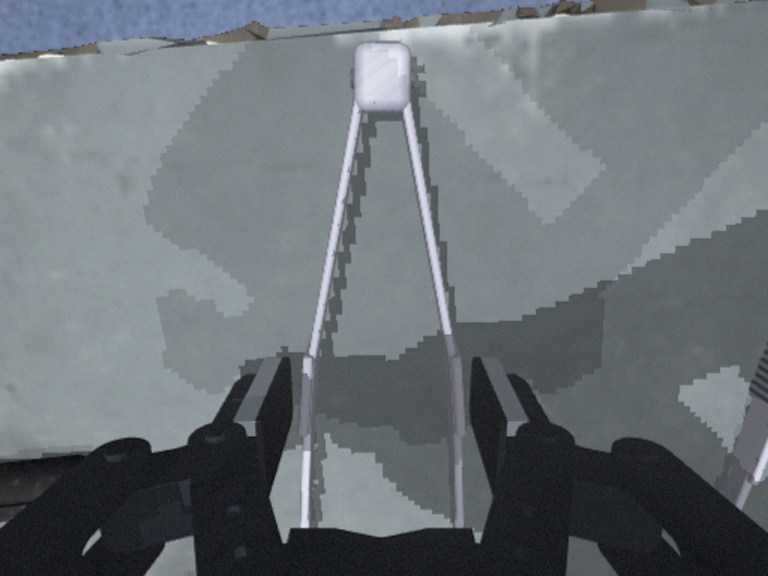

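>>> {"name": "servo_tool", "arguments": {"increments": [{"hand": 0.4, "travel": [0, 0, 0], "yaw": 0}, {"hand": 0.43, "travel": [0, 0, 0], "yaw": 0}, {"hand": 0.46, "travel": [0, 0, 0], "yaw": 0}, {"hand": 0.49, "travel": [0, 0, 0], "yaw": 0}, {"hand": 0.52, "travel": [0, 0, 0], "yaw": 0}, {"hand": 0.55, "travel": [0, 0, 0], "yaw": 0}, {"hand": 0.58, "travel": [0, 0, 0], "yaw": 0}, {"hand": 0.6, "travel": [0, 0, 0], "yaw": 0}, {"hand": 0.6, "travel": [0, 0, 0], "yaw": 0}, {"hand": 0.6, "travel": [0, 0, 0], "yaw": 0}], "newtons": 20}}

```text
t: 6.35
tcp_pos: [0.466, -0.3548, 0.0045]
tool_rot: [0.036, 0.999, -0.001, 0.001]
force: [-0.4, -0.4, 8.3]
finger_gap: 0.402
```

```bash
python3 look.py w4; python3 look.py s4 scene
```

```text
6.4 [ 0.46595348 -0.35474369  0.00452107] [ 3.58055828e-02  9.99358017e-01 -9.34187933e-04  8.01128988e-04] 0.40275244847255504 [-0.8466309  -0.00979228  8.24641673]
6.45 [ 0.46595352 -0.35474847  0.00451421] [ 3.58334499e-02  9.99357020e-01 -9.24136017e-04  8.09730255e-04] 0.4004143580838807 [-1.67296096 -0.75890042  7.1257065 ]
```

View pics/w4.png

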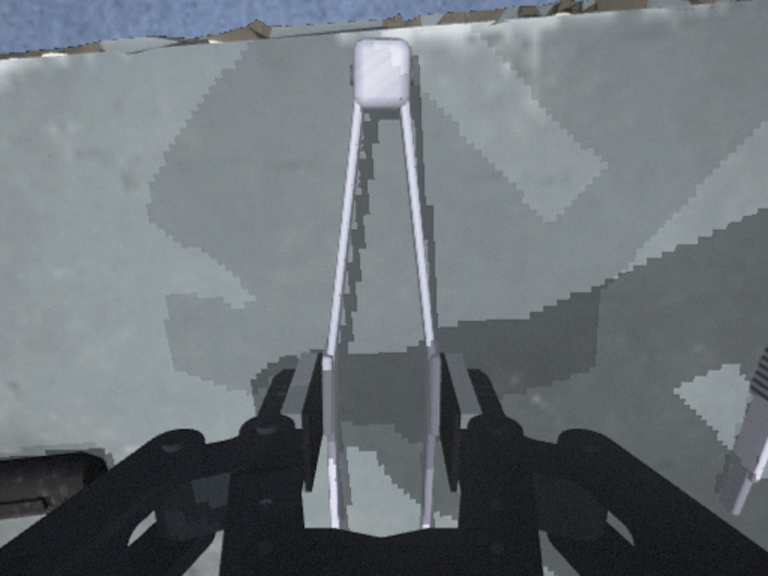

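View pics/s4.png

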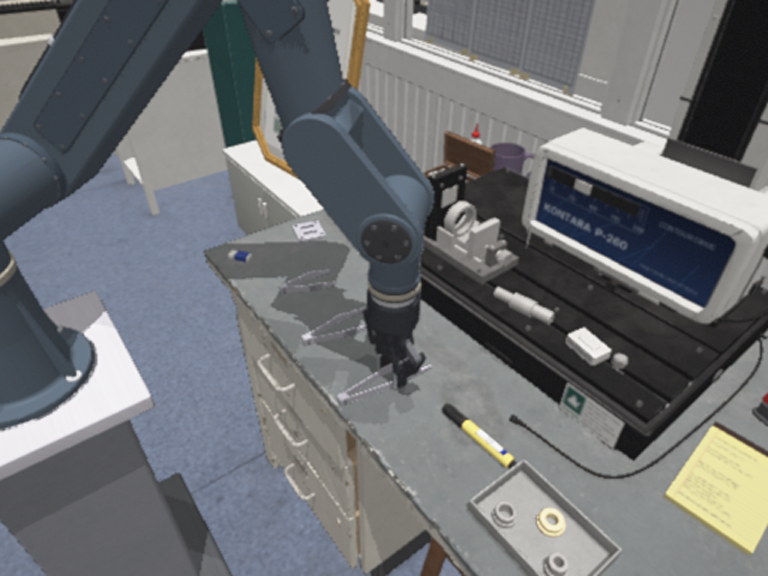

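>>> {"name": "servo_tool", "arguments": {"increments": [{"hand": 0.6, "travel": [0, 0, -1.5], "yaw": 0}, {"hand": 0.6, "travel": [0, 0, -1.5], "yaw": 0}, {"hand": 0.62, "travel": [0, 0, 0], "yaw": 0}, {"hand": 0.64, "travel": [0, 0, 0], "yaw": 0}, {"hand": 0.645, "travel": [0, 0, 0], "yaw": 0}, {"hand": 0.645, "travel": [0, 0, 0], "yaw": 0}, {"hand": 0.645, "travel": [0, 0, 0], "yaw": 0}], "newtons": 20}}

```text
t: 7.15
tcp_pos: [0.4653, -0.3539, 0.0062]
tool_rot: [0.036, 0.999, 0.0, -0.0]
force: [-0.0, -0.3, -0.5]
finger_gap: 0.356
```

```bash
python3 look.py w5
```

```text
7.2 [ 0.46529949 -0.3538733   0.00620793] [ 3.58775828e-02  9.99356187e-01  7.40897465e-05 -7.08398654e-05] 0.35331034504018244 [ 0.44088859 -0.15840576 -0.9362753 ]
```

View pics/w5.png

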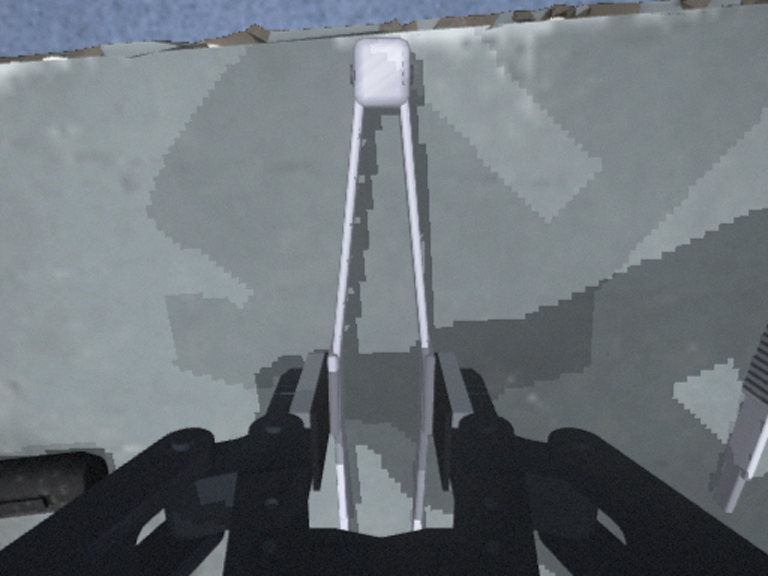

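Run:
```python
import pickle
from h import *
for n,c in(('w3',(383,41)),('w4',(382.5,38)),('w5',(382.5,37.5))):
    d=pickle.load(open(n+'.pkl','rb'));s=1.5
    r=lambda x,y,z:ray(d,(x+.5)/s-.5,(y+.5)/s-.5,z)
    B=r(*c,.018); print(n,B, B[:2]+.095*np.array([np.cos(np.radians(-4.1)),np.sin(np.radians(-4.1))]))
    print(-np.array(d['R']).T@d['t'])
```

```text
w3 [ 0.37306326 -0.34711784  0.018     ] [ 0.46782014 -0.3539101 ]
[ 0.39161838 -0.34883691  0.14599569]
w4 [ 0.37267197 -0.34772138  0.018     ] [ 0.46742885 -0.35451364]
[ 0.39184466 -0.34923244  0.14661629]
w5 [ 0.37164277 -0.34680721  0.018     ] [ 0.46639964 -0.35359947]
[ 0.39142051 -0.34862518  0.14840529]
```

>>> {"name": "servo_tool", "arguments": {"increments": [{"hand": 0.645, "travel": [0, 0, -3], "yaw": 0}, {"hand": 0.645, "travel": [0, 0, -8], "yaw": 0}, {"hand": 0.645, "travel": [0, 0, -12], "yaw": 0}, {"hand": 0.645, "travel": [0, 0, -12], "yaw": 0}, {"hand": 0.645, "travel": [0, 0, -12], "yaw": 0}, {"hand": 0.645, "travel": [0, 0, -12], "yaw": 0}, {"hand": 0.645, "travel": [0, 0, -12], "yaw": 0}, {"hand": 0.645, "travel": [0, 0, -12], "yaw": 0}, {"hand": 0.645, "travel": [0, 0, -7], "yaw": 0}, {"hand": 0.645, "travel": [0, 0, 0], "yaw": 0}]}}

```text
t: 8.2
tcp_pos: [0.4659, -0.3545, 0.0977]
tool_rot: [0.036, 0.999, -0.001, 0.001]
force: [0.3, -1.2, -0.7]
finger_gap: 0.359
```

```bash
python3 look.py w6;python3 look.py s6 scene
```

```text
8.25 [ 0.46555825 -0.35413601  0.09689854] [ 3.58520354e-02  9.99356952e-01 -4.00674670e-04  3.91793587e-04] 0.35630096175667064 [-0.32325642  0.60880895 -0.61600493]
8.3 [ 0.4652271  -0.35381866  0.09628468] [ 3.58818770e-02  9.99356032e-01  7.96043100e-05 -7.46652244e-05] 0.35431792527146744 [-0.63628214  0.50263298 -0.82327525]
```

View pics/w6.png

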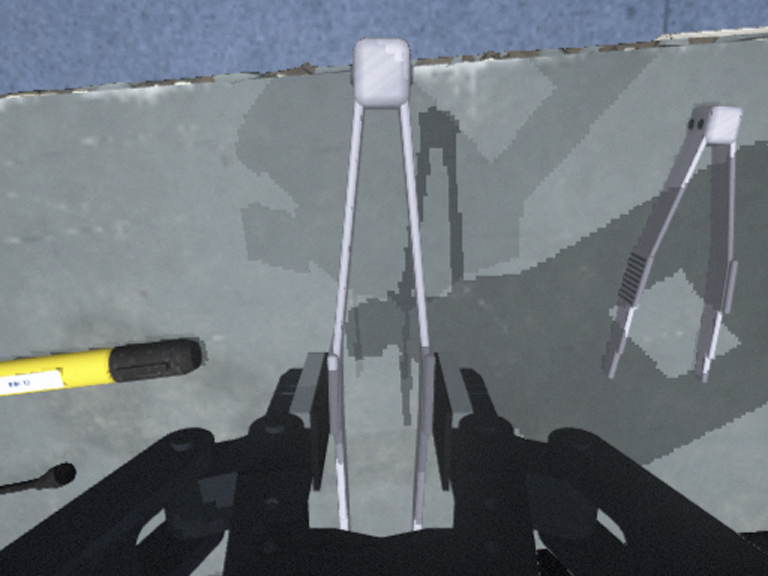

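View pics/s6.png

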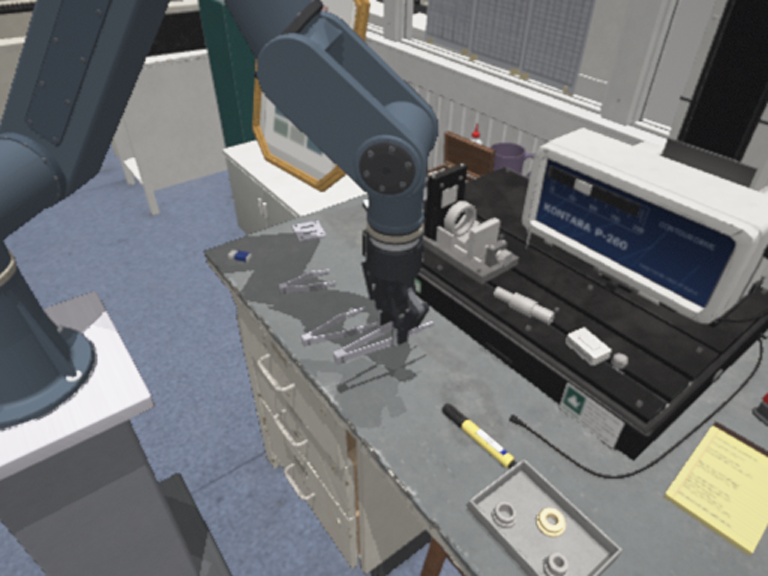

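>>> {"name": "servo_tool", "arguments": {"increments": [{"hand": 0.645, "travel": [-1, 6, -6], "yaw": 0}, {"hand": 0.645, "travel": [-2, 14, -7], "yaw": 0}, {"hand": 0.645, "travel": [-3, 22, -7], "yaw": 0}, {"hand": 0.645, "travel": [-3, 26, -7], "yaw": 0}, {"hand": 0.645, "travel": [-3, 28, -7], "yaw": 0}, {"hand": 0.645, "travel": [-3, 28, -7], "yaw": 0}, {"hand": 0.645, "travel": [-4, 28, -7], "yaw": 0}, {"hand": 0.645, "travel": [-4, 28, -7], "yaw": 0}, {"hand": 0.645, "travel": [-4, 28, -7], "yaw": 0}, {"hand": 0.645, "travel": [-4, 28, -7], "yaw": 0}, {"hand": 0.645, "travel": [-4, 28, -7], "yaw": 0}, {"hand": 0.645, "travel": [-3, 28, -7], "yaw": 0}, {"hand": 0.645, "travel": [-3, 28, -7], "yaw": 0}, {"hand": 0.645, "travel": [-3, 26, -7], "yaw": 0}, {"hand": 0.645, "travel": [-2, 20, -4], "yaw": 0}, {"hand": 0.645, "travel": [-1, 12, -3], "yaw": 0}, {"hand": 0.645, "travel": [0, 0, 0], "yaw": 3.4}, {"hand": 0.645, "travel": [0, 0, 0], "yaw": 3.5}, {"hand": 0.645, "travel": [0, 0, 0], "yaw": 3.5}, {"hand": 0.645, "travel": [0, 0, 0], "yaw": 0}]}}

```text
t: 10.3
tcp_pos: [0.5387, 0.0201, 0.2003]
tool_rot: [0.126, 0.992, -0.0, -0.0]
force: [-1.2, -0.4, -0.5]
finger_gap: 0.354
```

```bash
python3 look.py w7;python3 look.py t7 top
```

```text
10.35 [0.53878978 0.0200191  0.20025549] [ 1.25604908e-01  9.92080270e-01 -2.31878010e-05 -3.79972133e-04] 0.35843081488732437 [ 0.01163042  0.29198213 -0.7846465 ]
10.4 [0.53892544 0.01989184 0.20026693] [ 1.25642575e-01  9.92075534e-01 -2.78229573e-05 -2.78783783e-04] 0.3604097311799949 [-0.1977368  -0.41275863 -1.01651306]
```

View pics/w7.png

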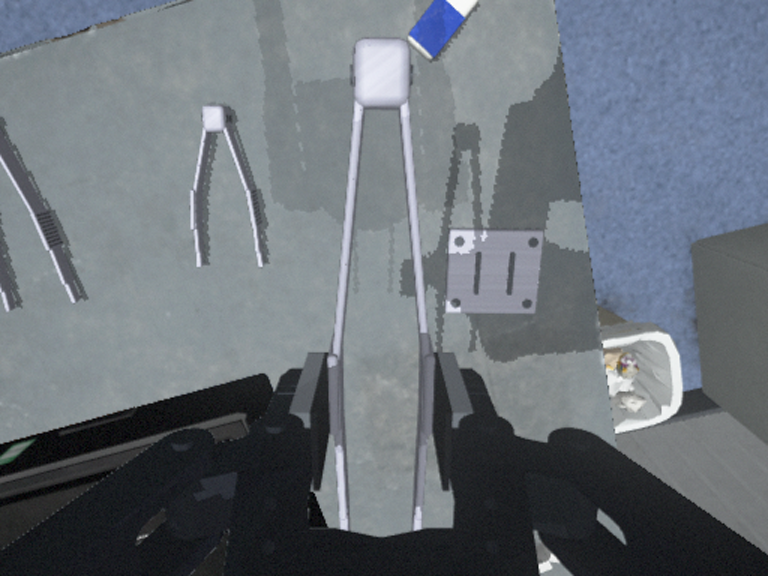

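View pics/t7.png

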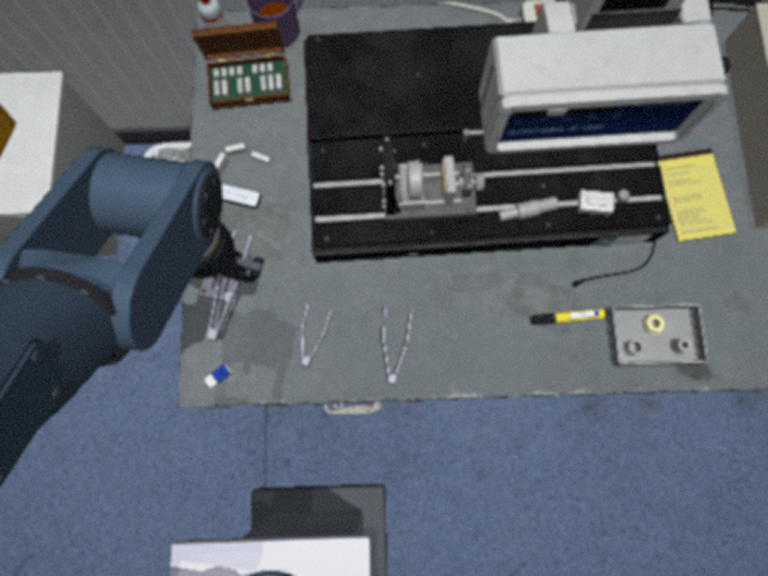

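Run:
```python
import pickle
from h import *
d=pickle.load(open('w7.pkl','rb'))
cv2.imwrite('pics/w7c.png',cv2.resize(d['pixels'][148:213,290:370],None,fx=8,fy=8,interpolation=cv2.INTER_CUBIC))
d=pickle.load(open('t7.pkl','rb'))
cv2.imwrite('pics/t7c.png',cv2.resize(d['pixels'][145:235,125:185],None,fx=6,fy=6,interpolation=cv2.INTER_CUBIC))
```

```text
(no output)
```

View pics/w7c.png

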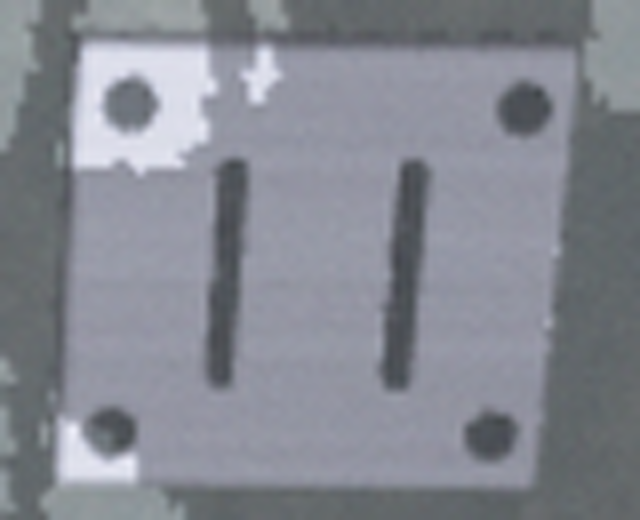

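View pics/t7c.png

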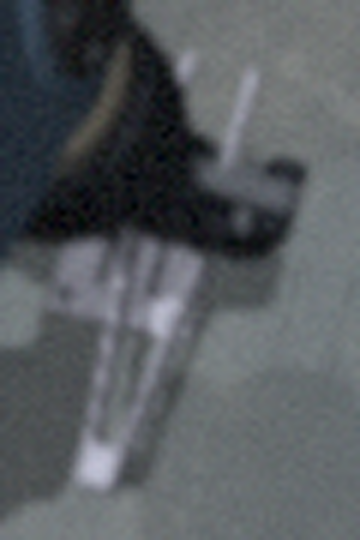

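Run:
```python
import pickle
from h import *
d=pickle.load(open('w7.pkl','rb'))
f=lambda x,y,s,u0,v0:((x+.5)/s-.5+u0,(y+.5)/s-.5+v0)
C=[ray(d,*f(x,y,8,290,148),.008) for x,y in[(78,44),(578,44),(535,486),(58,484)]]
G=[ray(d,*f(x,y,8,290,148),.011) for x,y in[(233,158),(219,388),(414,158),(396,390)]]
c=sum(C)/4;g=sum(G)/4
print('plate',c,'ridges',g)
A=lambda a:np.degrees(np.arctan2(a[1],a[0]))
print([np.linalg.norm(C[i]-C[i-1]) for i in range(4)],A(C[3]-C[0]+C[2]-C[1]),A(C[1]-C[0]+C[2]-C[3])-90)
print(A(G[1]-G[0]+G[3]-G[2]),np.linalg.norm(G[0]-G[1]),np.linalg.norm((G[0]+G[1]-G[2]-G[3])/2))
# bow
B=ray(d,*( (382.5+.5)/1.5-.5,(37.5+.5)/1.5-.5),.1942+.018);tcp=np.array([.53879,.02002]);yaw=np.radians(-14.43)
x=np.array([np.cos(yaw),np.sin(yaw)]);y=np.array([-x[1],x[0]])
o=B[:2]+.095*x;print('inhand',(o-tcp)@x,(o-tcp)@y)
t=pickle.load(open('t7.pkl','rb'))
T=[ray(t,*f(x_,y_,6,125,145),.2065) for x_,y_ in[(188,56),(253,70)]];m=(T[0]+T[1])/2
print(T,'sep',np.linalg.norm(T[0]-T[1]),'inhand tip',(m[:2]-tcp)@x,(m[:2]-tcp)@y)
```

```text
plate [0.57939688 0.08926057 0.008     ] ridges [0.57915732 0.08912116 0.011     ]
[np.float64(0.05900922566411725), np.float64(0.06289126976050963), np.float64(0.05928560219405789), np.float64(0.06310678203534352)] -14.774061941729459 -14.722200497012764
-14.631548696768164 0.03061676760416598 0.02290662283446383
inhand 0.0010174517124123946 0.00073813740222645
[array([0.60406871, 0.013782  , 0.2065    ]), array([ 0.59797144, -0.00976531,  0.2065    ])] sep 0.02432390828019413 inhand tip 0.0647553411063763 -0.0019358918781106982
```

Run:
```python
import pickle
from h import *
o=[]
for n in('w3','w7'):
    d=pickle.load(open(n+'.pkl','rb'))
    o.append(cv2.resize(d['pixels'][225:262,195:315],None,fx=6.5,fy=6.5,interpolation=cv2.INTER_CUBIC))
cv2.imwrite('pics/cmp.png',np.vstack(o))
```

```text
(no output)
```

View pics/cmp.png

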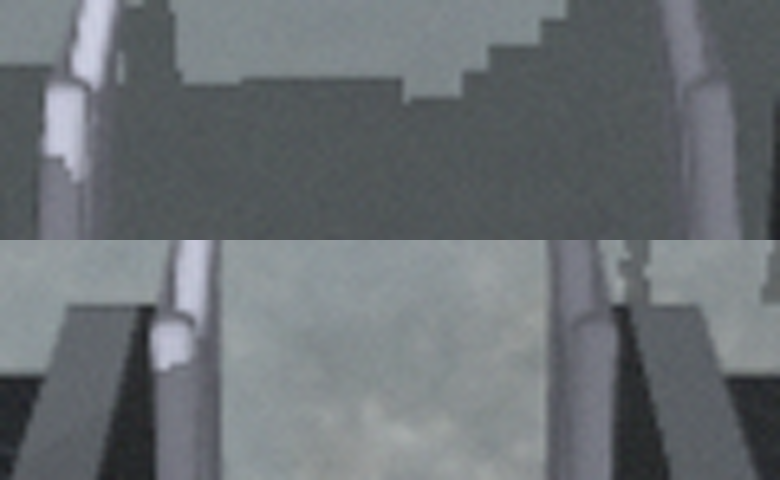

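>>> {"name": "servo_tool", "arguments": {"increments": [{"hand": 0.645, "travel": [5, 7, 8], "yaw": 0.3}, {"hand": 0.645, "travel": [6, 13, 14], "yaw": 0}, {"hand": 0.645, "travel": [6, 13, 14], "yaw": 0}, {"hand": 0.645, "travel": [6, 13, 14], "yaw": 0}, {"hand": 0.645, "travel": [6, 13, 14], "yaw": 0}, {"hand": 0.645, "travel": [6, 10, 14], "yaw": 0}, {"hand": 0.645, "travel": [5, 5, 14], "yaw": 0}, {"hand": 0.645, "travel": [2, 2, 10], "yaw": 0}, {"hand": 0.645, "travel": [0, 0, 6], "yaw": 0}, {"hand": 0.645, "travel": [0, 0, 0], "yaw": 0}, {"hand": 0.645, "travel": [0, 0, 0], "yaw": 0}]}}

```text
t: 11.5
tcp_pos: [0.5186, 0.1036, 0.0925]
tool_rot: [0.129, 0.992, 0.0, 0.0]
force: [0.4, 0.4, -1.5]
finger_gap: 0.359
```

```bash
python3 look.py w8;python3 look.py t8 top; python3 look.py s8 scene
python3 - <<'E'
import pickle
from h import *
d=pickle.load(open('t8.pkl','rb'));cv2.imwrite('pics/t8c.png',cv2.resize(d['pixels'][150:250,110:210],None,fx=6,fy=6,interpolation=cv2.INTER_CUBIC))
d=pickle.load(open('s8.pkl','rb'));cv2.imwrite('pics/s8c.png',cv2.resize(d['pixels'][110:210,140:270],None,fx=6,fy=6,interpolation=cv2.INTER_CUBIC))
E
```

```text
11.55 [0.51881301 0.10360614 0.09275528] [1.29136334e-01 9.91626609e-01 5.70859964e-05 6.86936543e-04] 0.3576066503293706 [-0.59949461  0.35757059 -0.63285339]
11.6 [0.51882363 0.10358529 0.09287912] [1.29143562e-01 9.91625599e-01 6.35635519e-05 7.80220178e-04] 0.35969879837471236 [ 0.18832132 -1.54135955 -0.51069895]
11.65 [0.5187357  0.10360645 0.09290022] [1.29152131e-01 9.91624528e-01 7.68294114e-05 7.18875351e-04] 0.3574059117679153 [-0.04939122  1.17922023 -1.2265445 ]
```

View pics/w8.png

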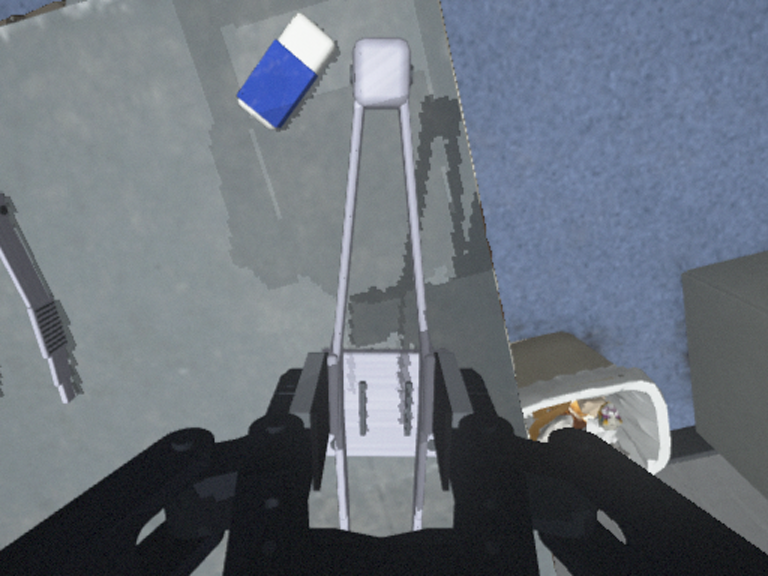

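View pics/t8c.png

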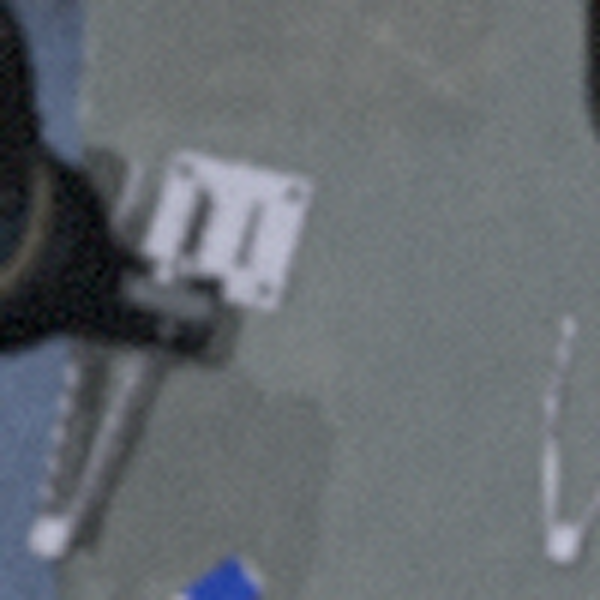

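View pics/s8c.png

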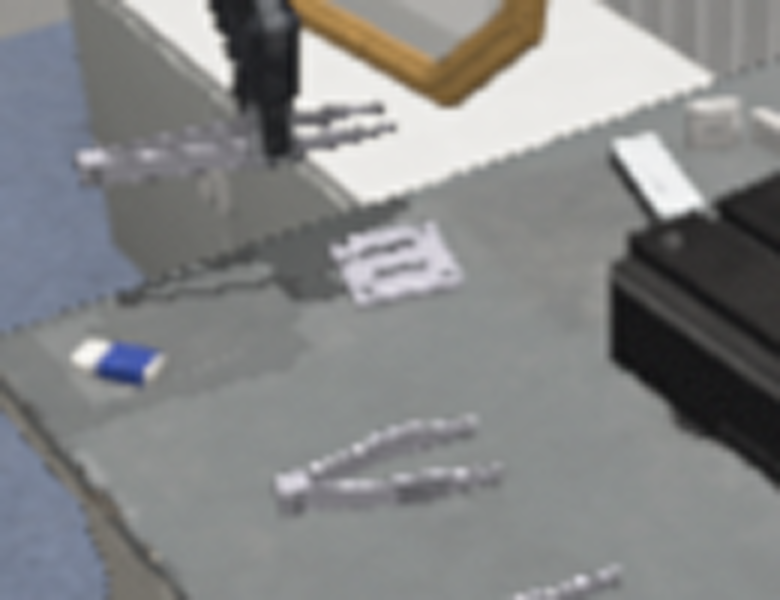

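>>> {"name": "servo_tool", "arguments": {"increments": [{"hand": 0.65, "travel": [2, 0.4, 4], "yaw": 0}, {"hand": 0.65, "travel": [1.6, 0.3, 8], "yaw": 0}, {"hand": 0.65, "travel": [0, 0, 10], "yaw": 0}, {"hand": 0.65, "travel": [0, 0, 10], "yaw": 0}, {"hand": 0.65, "travel": [0, 0, 10], "yaw": 0}, {"hand": 0.65, "travel": [0, 0, 10], "yaw": 0}, {"hand": 0.65, "travel": [0, 0, 8], "yaw": 0}, {"hand": 0.65, "travel": [0, 0, 4], "yaw": 0}, {"hand": 0.65, "travel": [0, 0, 0], "yaw": 0}, {"hand": 0.65, "travel": [0, 0, 0], "yaw": 0}, {"hand": 0.65, "travel": [0, 0, 0], "yaw": 0}]}}

```text
t: 12.75
tcp_pos: [0.5151, 0.1055, 0.0287]
tool_rot: [0.129, 0.992, 0.0, 0.0]
force: [0.1, 0.5, -1.0]
finger_gap: 0.354
```

```bash
python3 look.py w9;python3 look.py t9 top; python3 look.py s9 scene
python3 - <<'E'
import pickle
from h import *
d=pickle.load(open('t9.pkl','rb'));cv2.imwrite('pics/t9c.png',cv2.resize(d['pixels'][155:235,110:180],None,fx=7,fy=7,interpolation=cv2.INTER_CUBIC))
d=pickle.load(open('s9.pkl','rb'));cv2.imwrite('pics/s9c.png',cv2.resize(d['pixels'][120:190,140:235],None,fx=8,fy=8,interpolation=cv2.INTER_CUBIC))
E
```

```text
12.8 [0.51515223 0.10555368 0.0287579 ] [1.28840227e-01 9.91665231e-01 4.49428577e-05 5.12646593e-04] 0.35173660054273087 [ 0.1907516  -1.18179982 -1.35291699]
12.85 [0.51512104 0.10554448 0.02876282] [1.28871225e-01 9.91661208e-01 5.85360917e-05 5.01812956e-04] 0.35239181948703197 [ 1.12305727 -0.15248505 -0.06774775]
12.9 [0.51508191 0.10554225 0.02872801] [1.28843376e-01 9.91664854e-01 4.49608732e-05 4.46464737e-04] 0.3498319656851 [ 0.05226204  1.0766875  -0.31689615]
```

View pics/w9.png

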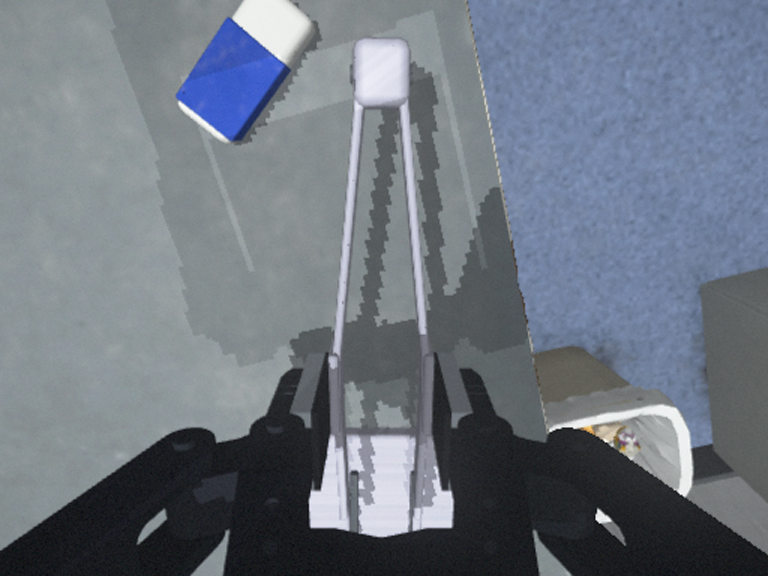

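View pics/t9c.png

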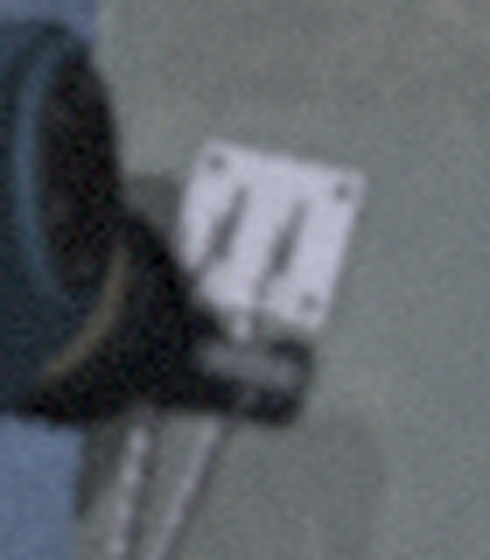

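View pics/s9c.png

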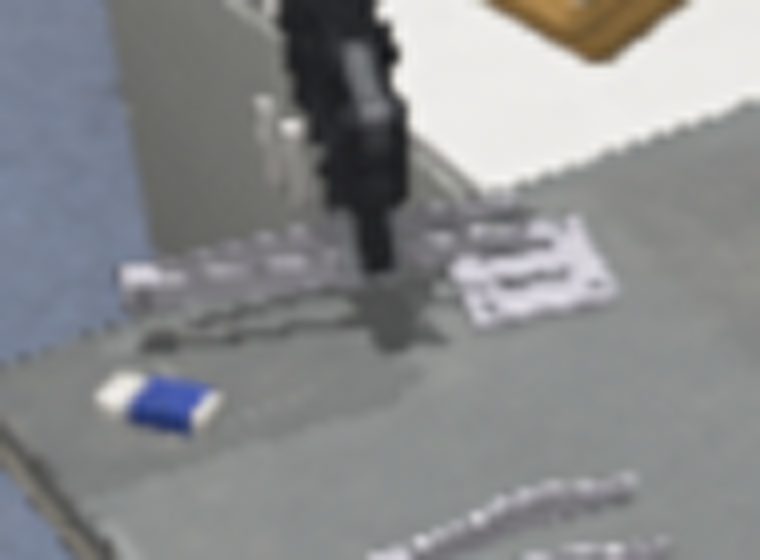

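Run:
```python
import pickle
from h import *
d=pickle.load(open('w9.pkl','rb'))
cv2.imwrite('pics/w9c.png',cv2.resize(d['pixels'][280:355,200:310],None,fx=7,fy=7,interpolation=cv2.INTER_CUBIC))
yaw=np.radians(-14.7);x=np.array([np.cos(yaw),np.sin(yaw)]);y=np.array([-x[1],x[0]]);tcp=np.array([.51512,.10555])
p=lambda a,b,z:(proj(d,[*(tcp+a*x+b*y),z])+.5-[200,280])*7-.5
print('exp ridge near ends',p(.0657-.015,.0115+.0007,.011),p(.0657-.015,-.0115+.0007,.011))
print('plate near edge ctr',p(.0357,.0007,.008))
```

```text
exp ridge near ends [533.14707645 252.83921303] [247.15545422 253.74401699]
plate near edge ctr [389.52403156  70.05858687]
```

View pics/w9c.png

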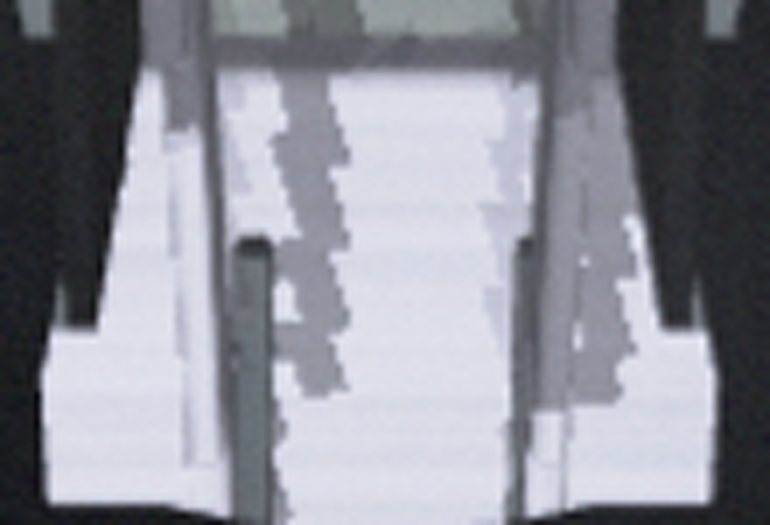

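Run:
```python
import pickle
from h import *
d=pickle.load(open('w9.pkl','rb'))
yaw=np.arctan2(-2*.12885*.99166,.99166**2-.12885**2);print(np.degrees(yaw));x=np.array([np.cos(yaw),np.sin(yaw)]);y=np.array([-x[1],x[0]]);tcp=np.array([.51512,.10555])
p=lambda a,b,z:(proj(d,[*(tcp+a*x+b*y),z])+.5-[200,280])*7-.5
for a in(.0,.02,.035,.05,.065):
  for z in(.011,.0225,.035,.0405):
    print(a,z,p(a,0,z).round(),(p(a,.01,z)-p(a,0,z))[0].round(1))
R=np.array(d['R']);print('cam x in tool',R[0][:2]@x,R[0][:2]@y,'cam fwd',R[2][:2]@x,R[2][:2]@y,R[2][2])
```

```text
-14.80634701972129
0.0 0.011 [ 379. -324.] 135.1
0.0 0.0225 [ 379. -253.] 144.1
0.0 0.035 [ 379. -165.] 155.5
0.0 0.0405 [ 379. -122.] 161.0
0.02 0.011 [380. -85.] 130.6
0.02 0.0225 [380.  -1.] 139.1
0.02 0.035 [380. 103.] 149.6
0.02 0.0405 [380. 154.] 154.8
0.035 0.011 [380.  85.] 127.5
0.035 0.0225 [380. 177.] 135.5
0.035 0.035 [380. 291.] 145.5
0.035 0.0405 [380. 346.] 150.4
0.05 0.011 [380. 246.] 124.5
0.05 0.0225 [380. 346.] 132.1
0.05 0.035 [380. 469.] 141.6
0.05 0.0405 [380. 529.] 146.2
0.065 0.011 [381. 400.] 121.6
0.065 0.0225 [381. 506.] 128.9
0.065 0.035 [381. 637.] 137.9
0.065 0.0405 [381. 701.] 142.3
cam x in tool 0.0019478158318861254 0.9999981010537623 cam fwd 0.29699497571783623 -0.0006381429072959959 -0.9548788285285176
```

>>> {"name": "servo_tool", "arguments": {"increments": [{"hand": 0.65, "travel": [0, 0.5, 0], "yaw": -0.3}, {"hand": 0.65, "travel": [0, 0.5, 0], "yaw": -0.2}, {"hand": 0.65, "travel": [0, 0, 0], "yaw": 0}, {"hand": 0.65, "travel": [0, 0, 0], "yaw": 0}, {"hand": 0.65, "travel": [0, 0, 0], "yaw": 0}]}}

```text
t: 13.4
tcp_pos: [0.515, 0.1065, 0.0283]
tool_rot: [0.125, 0.992, -0.0, -0.0]
force: [-1.2, 0.5, -0.7]
finger_gap: 0.351
```

```bash
python3 look.py w10
python3 - <<'E'
import pickle
from h import *
d=pickle.load(open('w10.pkl','rb'))
cv2.imwrite('pics/w10c.png',cv2.resize(d['pixels'][280:355,200:310],None,fx=7,fy=7,interpolation=cv2.INTER_CUBIC))
E
```

```text
13.45 [0.51505484 0.10648858 0.02830058] [ 1.24584887e-01  9.92208953e-01 -9.83855077e-07 -4.72498802e-06] 0.35236471343873876 [ 0.13869336 -0.15340434  0.00738236]
```

View pics/w10c.png

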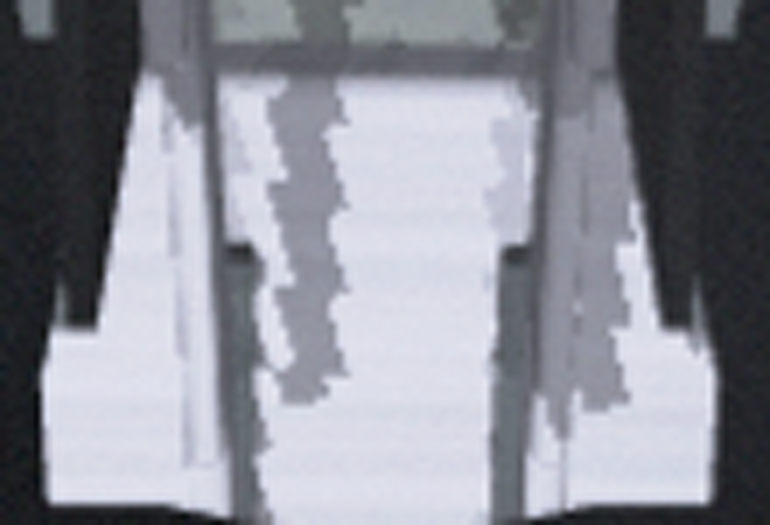

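>>> {"name": "servo_tool", "arguments": {"increments": [{"hand": 0.65}, {"hand": 0.65}, {"hand": 0.65}, {"hand": 0.65}, {"hand": 0.65}, {"hand": 0.65}, {"hand": 0.65}, {"hand": 0.65}, {"hand": 0.65}, {"hand": 0.65}, {"hand": 0.65}, {"hand": 0.65}, {"hand": 0.65}, {"hand": 0.65}, {"hand": 0.65}, {"hand": 0.65}, {"hand": 0.65}, {"hand": 0.65}, {"hand": 0.65}, {"hand": 0.65}]}}

```text
schema error: expected keys hand, travel, yaw
```

>>> {"name": "servo_tool", "arguments": {"increments": [{"hand": 0.65}, {"hand": 0.65}, {"hand": 0.65}, {"hand": 0.65}, {"hand": 0.65}, {"hand": 0.65}, {"hand": 0.65}, {"hand": 0.65}, {"hand": 0.65}, {"hand": 0.65}]}}

```text
schema error: expected keys hand, travel, yaw
```

```bash
python3 look.py w11; python3 look.py s11 scene; python3 -c "
from h import *
a=cv2.imread('pics/w10.png').astype(int);b=cv2.imread('pics/w11.png').astype(int);print(abs(a-b).mean())"
```

```text
13.5 [0.51499876 0.10648562 0.02826977] [ 1.24575475e-01  9.92210133e-01 -1.30427062e-05 -5.90241993e-05] 0.345857258772662 [-0.71758591 -0.07010237 -0.38027227]
13.55 [0.51503434 0.1064872  0.02829928] [ 1.24570357e-01  9.92210777e-01 -6.54769465e-06 -2.55502214e-05] 0.3520656315511689 [ 0.03330156 -0.48303808 -1.2709886 ]
1.8314593279803242
```

View pics/s11.png

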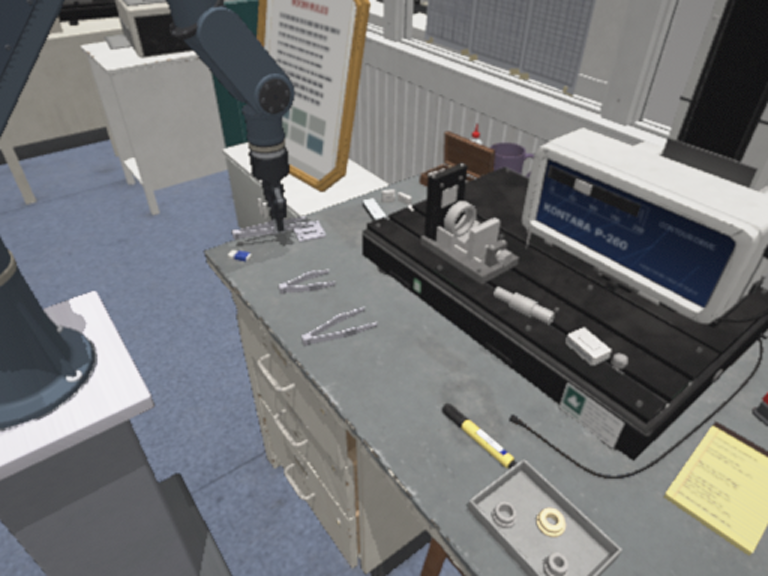

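>>> {"name": "servo_tool", "arguments": {"increments": [{"hand": 0.65, "travel": [0, 0, 0], "yaw": 0}, {"hand": 0.65, "travel": [0, 0, 0], "yaw": 0}, {"hand": 0.65, "travel": [0, 0, 0], "yaw": 0}, {"hand": 0.65, "travel": [0, 0, 0], "yaw": 0}, {"hand": 0.65, "travel": [0, 0, 0], "yaw": 0}, {"hand": 0.65, "travel": [0, 0, 0], "yaw": 0}, {"hand": 0.65, "travel": [0, 0, 0], "yaw": 0}, {"hand": 0.65, "travel": [0, 0, 0], "yaw": 0}, {"hand": 0.65, "travel": [0, 0, 0], "yaw": 0}, {"hand": 0.65, "travel": [0, 0, 0], "yaw": 0}, {"hand": 0.65, "travel": [0, 0, 0], "yaw": 0}, {"hand": 0.65, "travel": [0, 0, 0], "yaw": 0}, {"hand": 0.65, "travel": [0, 0, 0], "yaw": 0}, {"hand": 0.65, "travel": [0, 0, 0], "yaw": 0}, {"hand": 0.65, "travel": [0, 0, 0], "yaw": 0}, {"hand": 0.65, "travel": [0, 0, 0], "yaw": 0}, {"hand": 0.65, "travel": [0, 0, 0], "yaw": 0}, {"hand": 0.65, "travel": [0, 0, 0], "yaw": 0}, {"hand": 0.65, "travel": [0, 0, 0], "yaw": 0}, {"hand": 0.65, "travel": [0, 0, 0], "yaw": 0}]}}

```text
t: 15.55
tcp_pos: [0.515, 0.1065, 0.0283]
tool_rot: [0.125, 0.992, -0.0, -0.0]
force: [0.5, -0.3, -1.8]
finger_gap: 0.354
```

>>> {"name": "servo_tool", "arguments": {"increments": [{"hand": 0.65, "travel": [0, 0, 0], "yaw": 0}, {"hand": 0.65, "travel": [0, 0, 0], "yaw": 0}, {"hand": 0.65, "travel": [0, 0, 0], "yaw": 0}, {"hand": 0.65, "travel": [0, 0, 0], "yaw": 0}, {"hand": 0.65, "travel": [0, 0, 0], "yaw": 0}, {"hand": 0.65, "travel": [0, 0, 0], "yaw": 0}, {"hand": 0.65, "travel": [0, 0, 0], "yaw": 0}, {"hand": 0.65, "travel": [0, 0, 0], "yaw": 0}, {"hand": 0.65, "travel": [0, 0, 0], "yaw": 0}, {"hand": 0.65, "travel": [0, 0, 0], "yaw": 0}]}}

```text
t: 16.55
tcp_pos: [0.515, 0.1065, 0.0283]
tool_rot: [0.125, 0.992, 0.0, -0.0]
force: [0.5, 0.4, 0.2]
finger_gap: 0.35
```

```bash
python3 look.py w12; python3 -c "
from h import *
a=cv2.imread('pics/w10.png').astype(int);b=cv2.imread('pics/w12.png').astype(int);print(abs(a-b).mean())
from station import manip
manip.sign_off()"
```

```text
16.6 [0.51505603 0.10650319 0.02832712] [ 1.24531987e-01  9.92215593e-01 -1.51009838e-06  2.14561004e-05] 0.3501786183758964 [-0.49253859 -0.20324331 -0.44753589]
1.8329188970871915
the job is handed in; nothing more can be done
```

I picked up the longest tweezers by its thumb pads and squeezed it to about a 20 mm tip gap. I then held it level over the gauge for about 3 s and handed the job in at 16.6 s, still holding.

**Gap:** the gripper opening read about 0.35, which is 29.9 mm over the pads and a tip gap of 20 mm, give or take 0.5 mm. Before a final small tightening, the wrist camera gave about 21 mm and the top camera a rougher 22 mm. The gripper body hides the tips from the wrist camera, so the final gap comes from the pad width, not a direct view.

**Position:** in the last zoomed wrist picture the arms and the ridges share the same centre line to within about 0.2 mm. The tips come out about 16 mm above the ridge tops. That height, and how far along the ridges the tips sit, are worked out from the grip rather than seen directly.

**Steadiness:** the arm pose did not change over the hold, and the gap stayed steady apart from sensor noise.

**Other objects:** the last scene picture shows the two shorter tweezers, the eraser and the marker where they were. I did not check the stylus case separately, but nothing I moved came near it.

**What disagreed or went wrong:**
- The top camera's sideways positions were about 3 mm off the wrist camera's. I trusted the wrist camera because the grasp came out centred.
- The fingertips pressed lightly on the desk, about 8 N, during the squeeze, so I raised the tool 3 mm.
- My first two hold calls were refused for missing keys and moved nothing.

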